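# Pack and wedge the gap under a walnut board

### The job

Slide the clear shutter of the sanding jig fully open, then push wooden packers flat into the gap under the walnut board, one on top of another and each right up against the stop, until the space left above them is small enough for the wedge to fill (less than its thick end). Then push the orange wedge, thin end first, straight in on top of the packers until you feel it bind firmly against the board, and finish while still gripping the wedge and keeping it pushed in, without letting go. Leave any spare packers on the bench and do not disturb the other things.

Things in the scene. Friction and masses are not known exactly. Their poses are not given: they have to be found in the camera images.
- jig: Low jig fixed to the bench. Origin on the bench (z = 0) below the middle of the board's front lower edge; +x points level into the gap, +y is the way the shutter opens. Aluminium base plate, top at z = 12 mm, x -75..190, y -80..170 mm. Clamp posts 100 mm high at x 105..145.
- lane_stop (a point): Foot of the upright stop face at the end of the gap, on the base plate: jig x = 85, y = 0, z = 12 mm. The lane leading to it under the board is 64 mm wide (y -32..32), between wooden sides 14 mm high (x 0..85). Same axes as the jig.
- board: Walnut board clamped immovably in the jig, level, 170 (x) x 150 (y) x 22 mm thick, axes as the jig's. Origin at the middle of its front lower edge: origin height less 12 mm is the height of the gap to be packed, 18 to 36 mm, different each time.
- shutter (a joint): Clear shutter across the mouth of the gap, sliding along jig +y: m, 0 to 0.015 (shut) at the start, 0.12 fully open at its end stop. Friction 1 to 2 N; stays where left. Panel 5 mm thick (jig x -20.5..-15.5), 80 mm wide (y +-40 when shut), top 52 mm above the bench.
- shutter_grip (a point): Point in the shutter's red upright grip, 8 mm below its top; the grip is 16 mm (jig x) x 20 mm (jig y), rising from 52 to 76 mm above the bench. Moves with the shutter.
- packer_a: Packer: flat pale wooden strip 145 (own x) x 40 (own y) x 10 mm thick, 45 g, lying flat on the bench; origin: centre of its underside; +x end roughly towards the jig (either end may go in). All three are alike. Fully home its origin is at jig x = +12.5 mm, y near 0, and 60 mm stick out of the gap, to be held across the 40 mm width.
- packer_b: Packer: flat pale wooden strip 145 (own x) x 40 (own y) x 10 mm thick, 45 g, lying flat on the bench; origin: centre of its underside; +x end roughly towards the jig (either end may go in). All three are alike. Fully home its origin is at jig x = +12.5 mm, y near 0, and 60 mm stick out of the gap, to be held across the 40 mm width.
- packer_c: Packer: flat pale wooden strip 145 (own x) x 40 (own y) x 10 mm thick, 45 g, lying flat on the bench; origin: centre of its underside; +x end roughly towards the jig (either end may go in). All three are alike. Fully home its origin is at jig x = +12.5 mm, y near 0, and 60 mm stick out of the gap, to be held across the 40 mm width.
- wedge: Orange wedge 125 mm long (own x) x 40 mm wide (own y), 70 g, loose, flat underside on the bench. Origin on the underside at mid-length. Own x -62.5..-17.5 is a butt 20 mm high, to hold across its 40 mm width; from there the top slopes straight down to the thin end at x = +62.5, which points roughly towards the jig. A level push of 10 to 15 N binds it.
- wedge_tip (a point): Middle of the wedge's thin end, on its underside; 4 mm thick here, rising 1 in 5 to 20 mm. With r = height left between the top packer and the board, it binds on the board's front edge when this point is (r - 4 mm) x 5 past the edge (jig x = 0). It can bind for r of 6 to 19 mm; above 20 mm it slips through loose.
- glue_bottle: Bystander: white bottle with an orange cap, 56 mm across, 160 mm tall; origin at its underside. Leave it alone.
- sanding_block: Bystander: cork block 40 x 80 x 28 mm; origin at its underside. Leave it alone.
- disc_stack: Bystander: flat yellow stack of discs, 70 mm across, 16 mm high; origin at its underside. Leave it alone.
- mallet: Bystander: small hammer lying down. Leave it alone.
- screw_cup: Bystander: blue cup, 80 mm across, 70 mm tall; origin at its underside. Leave it alone.
There are look-alikes about, which are no part of the job. Of the things shaped like the wedge, the orange one is meant. What is shaped like the packer_c but black is not meant.

How it is judged:
By the outcome, as a careful person would: the job done as asked, in the order asked, and still so for the second after the job is handed in, while the arm keeps its last pose, push and grip.
It also fails if it takes over 72 s, if anything falls off the work surface, if the arm or the gripper's body presses on something with over 40 N, if the wrist force passes 120 N, or if a joint passes its speed limit or range.

### The arm

A 6-joint arm with a two-finger parallel gripper is mounted at the origin on the work surface. World frame = base frame: x ahead of the robot, y to its left, z up, the work surface at z = 0. Lengths are in m, angles in rad, forces in N, time in s.
With the tool pointing down it reaches from about 0.375 to 0.975 m from the base axis. Payload 3.8 kg.
Tool frame: the origin (TCP) lies on the centre line of the jaws, within the pads' length; the fingertips stand 14 mm ahead of it and the grasp point (between the pads) lies 5 mm behind it; z points along the fingers, y is the line along which they close (so a half turn about z gives the same grasp; the last joint's range is limited). The gripper opens to 85 mm and grips with 20 to 120 N. Pads are 22 mm wide; open, the fingers measure 114 mm over their backs; the gripper's body (76 mm by 85 mm) begins 54 mm behind the grasp point. The pads swing forward as they close: fully open they stand 13 mm farther back than shut.
Start: joints at [-1.278, 0.264, 1.604, -0, 1.274, -0.037], TCP at [0.219, -0.639, 0.245] pointing down, gripper open.
Joint ranges: [-2.63, 2.63], [-0.94, 2.18], [0.31, 2.57], [-1.31, 4.45], [0, 2.66], [-2.55, 2.55]. Speed limits (rad/s): [2.57, 2.57, 3.14, 3.14, 3.14, 3.14].

### API

Orientations are given as a rotation vector (axis times angle).
In Python, from workcell import bot, eyes, spot_in gives the robot as it stands.
- The arm moves only by the tool carry_out, never from a script. Its argument "series" is text: rows parted by semicolons, each of 4 numbers parted by spaces: the shift along the world's x, y, z in m, then the turn about the world's z in degrees. In form: tx ty tz roll; .... A call has 1 to 20 rows; each row shifts and turns the commanded pose from where the row before left it; what a row does not reach is not made up. A row lasts 1/8 s, in which the tool goes at most 62.5 mm and 10.7 degrees, less where a joint would pass 70% of its speed; a pose out of reach is approached as far as the arm can. A call is refused whole if a number of a shift passes 0.0625 or a number of a turn 10.7, either way. A call with a gripper value outside its range is refused whole. "jaw" is the gripper command: -1 is shut, 1 is fully open, values between are in proportion, set as the call begins (left out, the last holds). The fingers move at their own pace and stop on an object; "grip_force" is the grip in N (left out, the last holds). Time passes only in rows, so rows that do not move let the fingers close. It gives the time, the measured TCP pose, the force, the opening and the grip force at its end, in the units of the state.
- bot.read_state(): the state, without advancing time (a new reading comes with each control period).
- eyes.read_camera(name): name is "scene" or "top" or "wrist"; returns (picture, depth): 480x640x3 uint8, blue, green, red; 480x640 float32, m along the optical axis (not along the pixel's ray), 0 where there is no reading.
- eyes.get_calibration(name): a dict with "K" (3x3 intrinsics, pixels), "distortion" ([k1, k2, p1, p2, k3] as OpenCV has them; the pictures are not rectified), "position" and "rotation" of the camera in the world; the wrist camera has in their place "T_tool_cam" (4x4, takes a point from camera to tool coordinates, whose origin is the TCP and whose axes are the flange's). Camera axes: x right, y down, z forward; pixel columns grow to the right and rows downward; lengths in m; the calibration is good to about 2 mm. A picture is of the moment at which its call begins: read the wrist's pose just before it. get_calibration takes no time and is no camera call.
- bot.finish_job(): hands the job in; it is judged then, once.
Trained networks look in the newest picture that a camera, given by its name, has taken for a name from the list of things; names that differ only in an ending like _2 or _b are one class to them, and where a whole thing is asked for, a point or a joint stands for the part that bears it (a point fixed in the world has none). Each returns a list of dicts, best first, with "score" (0 to 1); they miss things now and then, are a little off and sometimes report something else, mostly with a low value. They report only what shows in the picture. A call takes as long as a camera call. They do not tell look-alikes from the thing itself.
- spot_in(camera, target): "rect" ([centre column, centre row, width, height] in pixels, round what is visible of it).
The state is a dict: "time": time; "q": joint angles; "joint_vel": joint speeds; "joint_torque": joint torques, N m; "tool_pos": TCP position; "tcp_rot": TCP orientation; "wrist_force": force on the tool from outside, world axes, zero at the start; "torque": the same for the moment, N m; "width": opening from 0.0 (shut) to 1.0 (fully open); "grip_force": force on a finger pad.
Only numpy, scipy, OpenCV 4.12 (cv2) and the standard library are available. Lean on these libraries where they do the work, as an engineer would, in place of code of your own. Each camera call takes 0.05 s, during which the arm holds its last target. There are 200 camera calls.

## Working session

There is one attempt and no reset: what is moved stays moved. The work goes in short steps, Python scripts to look and compute and a tool call to move; the robot and the scene stay as the last step left them, time stands still between calls to the robot, and variables do not carry over. Pictures are saved under pics/ and viewed, at most 10 in all, crops included, and the job is handed in when it is done.

Besides the shell and the picture viewer there is one more tool, called after "Emit:" as name(argument=value, ...) on one line, values as JSON. carry_out: Moves the arm, as the interface text tells. Its arguments: {"type":"object","properties":{"series":{"type":"string"},"jaw":{"type":"number"},"grip_force":{"type":"number"}},"required":["series"]}

```bash
mkdir -p pics; cat > h.py <<'E'
import numpy as np, cv2
from workcell import bot, eyes, spot_in
from scipy.spatial.transform import Rotation as R
def cam(name):
    s=bot.read_state(); im,d=eyes.read_camera(name); c=eyes.get_calibration(name)
    K=np.array(c["K"]);D=np.array(c["distortion"])
    if name=="wrist":
        T=np.eye(4);T[:3,:3]=R.from_rotvec(s["tcp_rot"]).as_matrix();T[:3,3]=s["tool_pos"]
        T=T@np.array(c["T_tool_cam"]);Rm,p=T[:3,:3],T[:3,3]
    else: Rm,p=np.array(c["rotation"]),np.array(c["position"])
    if Rm.size==3: Rm=R.from_rotvec(Rm.ravel()).as_matrix()
    return im,d,K,D,Rm,p
def rays(uv,K,D,Rm):
    u=cv2.undistortPoints(np.array(uv,float).reshape(-1,1,2),K,D)[:,0]
    return np.c_[u,np.ones(len(u))]@Rm.T
def cloud(c):
    im,d,K,D,Rm,p=c
    v,u=np.mgrid[0:480,0:640]; r=rays(np.c_[u.ravel(),v.ravel()],K,D,Rm)
    P=(p+r*d.reshape(-1,1)).reshape(480,640,3); P[d==0]=np.nan; return P
def onz(uv,z,c):
    im,d,K,D,Rm,p=c; r=rays(uv,K,D,Rm); return p+r*((z-p[2])/r[:,2])[:,None]
E
python3 - <<'E'
from h import *
print(bot.read_state())
out=[]
for n in("scene","top"):
    c=cam(n);cv2.imwrite(f"pics/{n}.png",c[0]);np.savez(f"{n}.npz",*c);print(n,c[5],c[4].tolist())
    for t in("packer_a","wedge","shutter_grip","board"):
        print(t,[(round(x["score"],2),np.round(x["rect"]).tolist()) for x in spot_in(n,t)])
E
```

```text
{'time': 0.0, 'q': array([-1.27790865e+00,  2.64764922e-01,  1.60538376e+00, -3.15462811e-06,
        1.27371667e+00, -3.69093334e-02]), 'joint_vel': array([ 4.36246396e-05, -3.22850976e-04, -2.72601590e-04, -5.88157041e-04,
       -1.32304888e-04,  1.44375516e-03]), 'joint_torque': array([-7.73327483e-04, -5.15115058e+01, -3.67314434e+01, -2.99759095e-04,
        1.29549552e-02,  4.20899744e-05]), 'tool_pos': array([ 0.21838555, -0.63794548,  0.2439488 ]), 'tcp_rot': array([-3.09675359e+00, -5.15330866e-01,  4.60035519e-04]), 'wrist_force': array([-0.13946352, -0.66812707, -0.64803801]), 'torque': array([-0.00267231, -0.01926076, -0.03712064]), 'grip_force': 0.0, 'width': 1.0006814296491648}
scene [ 1.02931802 -0.65393717  1.29759711] [[0.8179449911692227, 0.4666842906782597, -0.336410113188218], [0.5752300570966321, -0.6723287549002146, 0.4659231983352324], [-0.008739155210050864, -0.5746127549649909, -0.8183787686626272]]
packer_a [(0.93, [260.0, 225.0, 33.0, 47.0]), (0.83, [404.0, 188.0, 39.0, 42.0]), (0.57, [368.0, 170.0, 52.0, 35.0]), (0.2, [370.0, 235.0, 34.0, 44.0])]
wedge [(
[... 171 characters left out ...]
[273.0, 322.0, 89.0, 88.0])]
top [0.31855107 0.03089403 1.57092003] [[-0.014603783671670319, -0.9904807615180554, 0.13687436051022686], [-0.9997900582957694, 0.012497168168266012, -0.01623761437883533], [0.014372502753965177, -0.1370827554814484, -0.9904553242394128]]
packer_a [(0.97, [267.0, 272.0, 56.0, 15.0]), (0.91, [200.0, 220.0, 51.0, 26.0]), (0.82, [321.0, 310.0, 42.0, 54.0]), (0.6, [198.0, 265.0, 59.0, 26.0]), (0.45, [267.0, 219.0, 44.0, 17.0])]
wedge [(0.87, [267.0, 218.0, 50.0, 15.0]), (0.71, [250.0, 327.0, 41.0, 37.0]), (0.18, [294.0, 163.0, 23.0, 30.0])]
shutter_grip [(0.52, [360.0, 233.0, 14.0, 32.0]), (0.2, [198.0, 264.0, 58.0, 23.0])]
board [(0.84, [402.0, 227.0, 71.0, 68.0])]
```

```bash
python3 - <<'E'
import cv2
a=cv2.imread("pics/scene.png")[100:400,200:480];b=cv2.imread("pics/top.png")[130:370,150:470]
cv2.imwrite("pics/s2.png",cv2.resize(a,None,fx=2,fy=2,interpolation=2));cv2.imwrite("pics/t2.png",cv2.resize(b,None,fx=2.5,fy=2.5,interpolation=2))
E
```

```text
(no output)
```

View pics/s2.png

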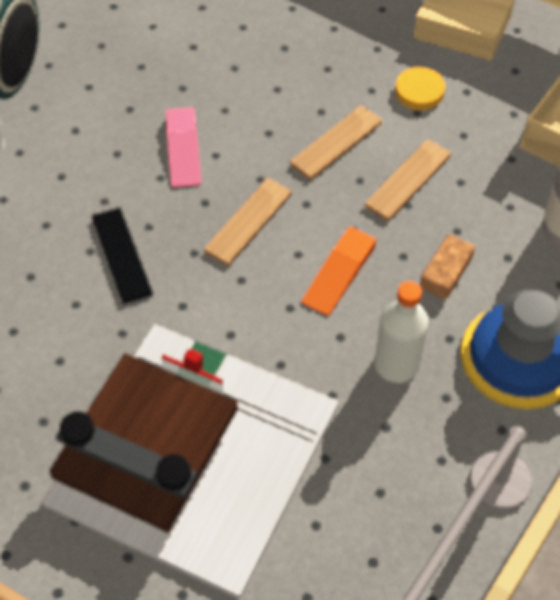

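View pics/t2.png

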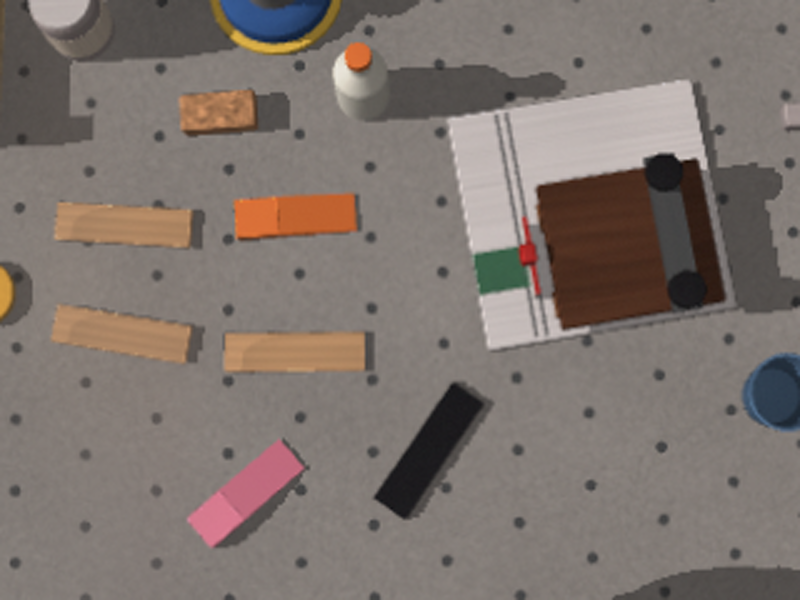

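The top view shows the orange wedge at about (268,216), with a pink look-alike at (248,327). The packers are at (199,220), (198,264) and (268,270), with a black look-alike at (322,310). The jig is at about (390,215), and the red shutter grip at (361,231). I choose the orange wedge and the three pale strips.

```bash
cat >> h.py <<'E'
def load(n):
    z=np.load(n+".npz");return [z[f"arr_{i}"] for i in range(6)]
def rect(mask,z,c,box):
    m=np.zeros_like(mask);x0,y0,x1,y1=box;m[y0:y1,x0:x1]=mask[y0:y1,x0:x1]
    m=cv2.morphologyEx(m,cv2.MORPH_OPEN,np.ones((2,2)))
    cs,_=cv2.findContours(m,0,1);k=max(cs,key=cv2.contourArea)
    P=onz(k.reshape(-1,2),z,c)[:,:2]
    (cx,cy),(w,h),a=cv2.minAreaRect((P*1000).astype(np.float32))
    if w<h: w,h,a=h,w,a+90
    return np.round([cx,cy,w,h,(a+90)%180-90],1)
E
python3 - <<'E'
from h import *
c=load("top");hsv=cv2.cvtColor(c[0],cv2.COLOR_BGR2HSV);P=cloud(c)
H,S,V=cv2.split(hsv)
for n,(u,v) in dict(a=(199,220),b=(198,264),c=(268,270),w=(254,217),w2=(282,216)).items(): print(n,hsv[v,u],P[v,u],np.nanmedian(P[v-3:v+4,u-3:u+4].reshape(-1,3),0))
pk=((H>=8)&(H<=20)&(S>85)&(V>120)).astype(np.uint8)
for b in((165,200,233,238),(165,245,233,282),(233,255,305,285)): print(rect(pk,.010,c,b))
og=((H<=14)&(S>180)&(V>150)).astype(np.uint8)
print("wedge",rect(og,.012,c,(235,200,300,232)))
# jig
def plane(u0,v0,u1,v1):
    q=P[v0:v1,u0:u1].reshape(-1,3);q=q[~np.isnan(q).any(1)];return np.median(q,0),q[:,2].std()
print("board",plane(372,212,405,250),"plate",plane(360,180,420,195),"bench",plane(300,340,340,360))
bd=((S>100)&(V<110)&(P[...,2]>.03)).astype(np.uint8)
print("board",rect(((P[...,2]>.045)&(P[...,2]<.08)&(S>80)).astype(np.uint8),.06,c,(355,185,450,270)))
wh=((P[...,2]>.006)&(P[...,2]<.2)).astype(np.uint8);print("plate",rect(wh,.012,c,(320,155,455,275)))
q=onz([(330,178),(426,163),(345,269)],.012,c);print("plate corners",q)
print("grip",onz([(361,231)],.076,c),hsv[231,361])
E
```

```text
a [ 14 110 176] [0.58171124 0.32631419 0.02181736] [0.58413796 0.32869479 0.00908796]
b [ 14 106 175] [0.46766021 0.32978682 0.00969011] [0.46766021 0.32963952 0.01038926]
c [ 14 114 175] [0.45007219 0.14671953 0.01054519] [0.45011558 0.14671953 0.00989959]
w [ 10 189 218] [0.58860379 0.18255678 0.01594187] [0.58819681 0.1821514  0.01849159]
w2 [ 11 193 192] [0.59029715 0.10939648 0.01579076] [0.59197164 0.10981653 0.00872217]
[582.5 326.5 143.1  39.8  85.8]
[468.  326.9 143.8  39.4  80.2]
[446.3 145.7 142.8  39.   89.4]
wedge [589.3 145.  123.2  38.9 -87.1]
board (array([ 0.54219886, -0.1610771 ,  0.05971524]), np.float64(0.0036937476034968175)) plate (array([ 0.66531748, -0.17348443,  0.01262774]), np.float64(0.017837362954011244)) bench (array([2.43663450e-01, 1.73231774e-02, 1.93720149e-04]), np.float64(0.003646215065042352))
board [ 543.8 -171.3  148.   112.9    9. ]
plate [ 589.1 -166.3  268.1  252.   -80.6]
plate corners [[ 0.69130743 -0.01756524  0.012     ]
 [ 0.73070024 -0.27545975  0.012     ]
 [ 0.44999052 -0.05238165  0.012     ]]
grip [[ 0.53930715 -0.09089254  0.076     ]] [  0 195 169]
```

```bash
python3 - <<'E'
from h import *
c=eyes.get_calibration("wrist");print(np.round(c["T_tool_cam"],3),np.round(c["K"],1))
c=load("scene");P=cloud(c)
for b in((245,290,270,310),(262,300,285,320)):
    q=P[b[1]:b[3],b[0]:b[2]].reshape(-1,3);print(np.nanmedian(q,0))
print(np.nanmedian(P[370:380,310:320].reshape(-1,3),0))
E
```

```text
[[-0.001 -0.956 -0.292  0.075]
 [ 1.    -0.001 -0.    -0.   ]
 [-0.    -0.292  0.956 -0.128]
 [ 0.     0.     0.     1.   ]] [[396.5   0.  322.6]
 [  0.  396.5 240.8]
 [  0.    0.    1. ]]
[ 0.49692729 -0.17947823  0.05957876]
[ 0.54233078 -0.18130495  0.06019346]
[ 0.69759529 -0.23861233  0.01197585]
```

Emit:
carry_out(series="0.03 0.05 0.01 10; 0.03 0.06 0.01 10; 0.04 0.06 0.01 10; 0.04 0.06 0.01 10; 0.04 0.06 0.01 10; 0.04 0.06 0 10; 0.04 0.06 0 10; 0.04 0.06 0 10; 0 0.06 0 0; 0 0.02 0 0; 0 0 0 0; 0 0 0 0")

```text
time: 2.0
tool_pos: [0.4833, -0.144, 0.2905]
tcp_rot: [2.043, 2.385, -0.001]
wrist_force: [-0.3, 0.9, 0.0]
width: 0.999
grip_force: 0.0
```

```bash
python3 - <<'E'
from h import *
c=cam("wrist");cv2.imwrite("pics/w1.png",c[0]);np.savez("w1.npz",*c);print(bot.read_state()["time"],c[5],R.from_rotvec(bot.read_state()["tcp_rot"]).as_matrix().round(3))
E
```

```text
2.05 [ 0.47215983 -0.07004313  0.41883959] [[-0.153  0.988  0.   ]
 [ 0.988  0.153 -0.001]
 [-0.001  0.    -1.   ]]
```

View pics/w1.png

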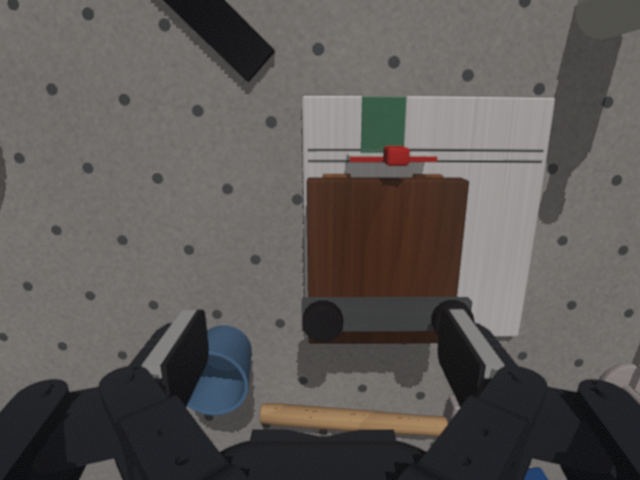

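The wrist view shows the plate front edge at row 96 (columns 303–554), the board front edge at row 178 (columns 307–468), and the red grip at (397,155). The bottle is at the top right corner.

```bash
python3 - <<'E'
from h import *
from scipy.optimize import least_squares
c=load("w1");im=c[0]; g=cv2.cvtColor(im,cv2.COLOR_BGR2GRAY)
uv=np.array([(303,96),(554,96.5),(519,335),(307,179),(468.5,179.5),(544.0,151),(308.5,151)],float)
uv[:5]=cv2.cornerSubPix(g,uv[:5].astype(np.float32).reshape(-1,1,2),(4,4),(-1,-1),(3,30,.01))[:,0]
print(uv[:5].round(1).tolist())
def res(p,full=False):
    x,y,a,h=p; ca,sa=np.cos(a),np.sin(a)
    L=np.array([[-.075,-.08,.012],[-.075,.17,.012],[.19,.17,.012],[0,-.075,h],[0,.075,h]])
    W=np.c_[x+ca*L[:,0]-sa*L[:,1],y+sa*L[:,0]+ca*L[:,1],L[:,2]]
    r=cv2.projectPoints((W-c[5])@c[4],np.zeros(3),np.zeros(3),c[2],c[3])[0][:,0]-uv[:5]
    return r.ravel()
s=least_squares(res,[.54,-.1,-1.42,.06]);print(s.x,np.degrees(s.x[2]),s.fun.round(2))
P=cloud(c)
print("board z",np.nanmedian(P[200:280,330:440,2]),"plate z",np.nanmedian(P[200:300,480:510,2]),"bench",np.nanmedian(P[200:240,60:160,2]))
x,y,a,h=s.x
def J(w): d=np.array(w)[...,:2]-[x,y]; return np.c_[d[...,0]*np.cos(a)+d[...,1]*np.sin(a),-d[...,0]*np.sin(a)+d[...,1]*np.cos(a)]
print("grip J",J(onz([(397,148),(397,156)],.076,c)), "panel ends J",J(onz([(348,159),(437,159)],.052,c)))
b=onz([(294,150)],.14,load("top"));print("bottle",b,J(b))
for n,q in dict(a=(.5825,.3265),b=(.468,.3269),c=(.4463,.1457),w=(.5893,.145)).items():print(n,J(np.array([q])))
E
```

```text
[[302.6, 95.6], [554.3, 97.7], [519.0, 335.0], [305.9, 178.8], [468.6, 180.7]]
[ 0.53882113 -0.11245946 -1.41490707  0.05560966] -81.06820367423067 [-1.13  0.23  1.35 -0.3  -0.5   1.29 -0.01  0.65  0.27 -1.32]
board z 0.0589799204758 plate z 0.011747586140736177 bench 0.0001573865711630984
grip J [[-0.02944944  0.00343113]
 [-0.02277245  0.00375715]] panel ends J [[-0.01801821 -0.03646012]
 [-0.01807755  0.04502003]]
bottle [[0.73214903 0.07325955 0.14      ]] [[-0.15345113  0.21981806]]
a [[-0.42685505  0.11130146]]
b [[-0.44502731 -0.00174799]]
c [[-0.26939368 -0.05131772]]
w [[-0.24650019  0.08983956]]
```

Emit:
carry_out(series="0.03 0.03 -0.03 0; 0.027 0.02 -0.05 0; 0 0 -0.05 0; 0 0 -0.04 0; 0 0 -0.03 0; 0 0 -0.0185 0; 0 0 0 0; 0 0 0 0", jaw=0.2, grip_force=25)

```text
time: 3.05
tool_pos: [0.5415, -0.0935, 0.0731]
tcp_rot: [2.042, 2.385, 0.002]
wrist_force: [0.0, -0.5, 0.5]
width: 0.599
grip_force: 0.0
```

Emit:
carry_out(series="0 0 0 0; 0 0 0 0; 0 0 0 0; 0 0 0 0; 0.02 0.003 0 0; 0.03 0.005 0 0; 0.03 0.005 0 0; 0.02 0.003 0 0; 0.01 0.0015 0 0; 0 0 0 0; 0 0 0 0", jaw=-1)

```text
time: 4.42
tool_pos: [0.6517, -0.0756, 0.0732]
tcp_rot: [2.04, 2.385, 0.003]
wrist_force: [2.5, -0.9, 4.4]
width: 0.226
grip_force: 26.6
```

Emit:
carry_out(series="0.004 0.0006 0 0; 0.003 0.0005 0 0; 0 0 0 0; 0 0 0 0")

```text
time: 4.92
tool_pos: [0.6546, -0.0751, 0.0732]
tcp_rot: [-2.04, -2.385, 0.007]
wrist_force: [-9.6, -2.8, 14.1]
width: 0.223
grip_force: 27.6
```

Emit:
carry_out(series="-0.004 -0.0006 0 0; 0 0 0 0; 0 0 0 0; 0 0 0.05 0; 0 0 0.06 0; -0.04 0.02 0.06 0; -0.055 0.06 0 -3; -0.055 0.06 0 -3; -0.055 0.06 0 -3; 0 0.06 0 0; 0 0.012 0 0; 0 0 0 0; 0 0 0 0", jaw=0.2)

```text
time: 6.55
tool_pos: [0.4935, 0.1511, 0.2316]
tcp_rot: [2.224, 2.218, -0.001]
wrist_force: [0.1, -0.0, 0.1]
width: 0.601
grip_force: 0.0
```

```bash
cat >> h.py <<'E'
def masks(im):
    H,S,V=cv2.split(cv2.cvtColor(im,cv2.COLOR_BGR2HSV))
    return (((H>=8)&(H<=20)&(S>85)&(S<150)&(V>90)).astype(np.uint8),((H<=14)&(S>170)&(V>110)).astype(np.uint8))
E
python3 - <<'E'
from h import *
c=cam("wrist");cv2.imwrite("pics/w2.png",c[0]);np.savez("w2.npz",*c)
s=bot.read_state();print(s["time"],s["tool_pos"],R.from_rotvec(s["tcp_rot"]).as_matrix().round(3)[:2,1])
pk,og=masks(c[0])
for m in(pk,og):
    n,_,st,ce=cv2.connectedComponentsWithStats(m)
    for i in range(1,n):
        if st[i,4]>800:
            x,y,w,h=st[i,:4];print(st[i],rect(m,.010,c,(x,y,x+w,y+h)))
t=cam("top");cv2.imwrite("pics/top2.png",t[0]);np.savez("top2.npz",*t)
print([(r["score"],r["rect"]) for r in spot_in("top","shutter_grip")])
E
```

```text
6.6 [0.49353054 0.15089492 0.23164741] [ 1.    -0.003]
[ 257    0   59   81 3853] [464.3 290.3  62.3  39.8  80.1]
[ 403    0   59   81 3928] [583.2 288.8  62.1  40.6  85.4]
[ 546   65   60  100 4564] [711.2 229.   82.3  45.9 -86.2]
[ 249  125   49  157 6890] [450.7 149.6 143.5  39.8  89.9]
[ 409  137   50  135 5848] [593.9 149.3 122.6  41.6 -87.6]
[(0.67, [352.1, 191.2, 13.3, 29.8])]
```

View pics/w2.png

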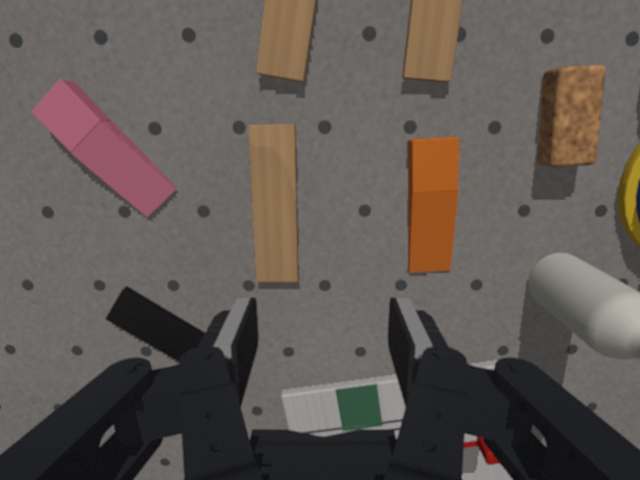

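The wrist view shows the packer at (273,203) and the orange wedge at (433,205), each separate from the pink and black look-alikes. The shutter grip now sits at the far side, at (487,448).

Emit:
carry_out(series="-0.02 0.024 -0.03 0; -0.0235 0.024 -0.05 0; 0 0 -0.05 0; 0 0 -0.045 0; 0 0 -0.025 0; 0 0 -0.01 0; 0 0 0 0; 0 0 0 0", jaw=0.5)

```text
time: 7.7
tool_pos: [0.4511, 0.2004, 0.0232]
tcp_rot: [2.223, 2.218, 0.004]
wrist_force: [0.7, 0.6, 0.3]
width: 0.749
grip_force: 0.0
```

Emit:
carry_out(series="0 0 -0.008 0; 0 0 0 0; 0 0 0 0; 0 0 0 0; 0 0 0 0; 0 0 0 0", jaw=-1, grip_force=45)

```text
time: 8.45
tool_pos: [0.4501, 0.2003, 0.0143]
tcp_rot: [2.223, 2.219, 0.001]
wrist_force: [0.1, -0.1, 3.9]
width: 0.452
grip_force: 46.3
```

Emit:
carry_out(series="0 0 0.03 0; 0 0 0.04 0; 0.01 -0.035 0 3; 0.02 -0.045 0 3; 0.02 -0.045 0 3; 0.015 -0.036 0 0; 0 0 0 0; 0 0 0 0")

```text
time: 9.45
tool_pos: [0.5135, 0.0393, 0.0831]
tcp_rot: [-2.042, -2.385, 0.002]
wrist_force: [0.2, -0.1, -0.9]
width: 0.453
grip_force: 45.8
```

```bash
cat > pose.py <<'E'
from h import *
import sys
x,y,a=.53882,-.11246,-1.41491
s=bot.read_state();p=s["tool_pos"];d=p[:2]-[x,y];Y=R.from_rotvec(s["tcp_rot"]).as_matrix()[:2,1]
print(s["time"],p.round(4),"J",(d@[np.cos(a),np.sin(a)]).round(4),(d@[-np.sin(a),np.cos(a)]).round(4),"yaw",np.degrees(np.arctan2(Y[1],Y[0])).round(2),s["wrist_force"].round(1),s["width"].round(3))
E
python3 pose.py; python3 - <<'E'
from h import *
c=cam("wrist");cv2.imwrite("pics/w3.png",c[0]);np.savez("w3.npz",*c)
E
```

```text
Traceback (most recent call last):
  File "pose.py", line 5, in <module>
    print(s["time"],p.round(4),"J",(d@[np.cos(a),np.sin(a)]).round(4),(d@[-np.sin(a),np.cos(a)]).round(4),"yaw",np.degrees(np.arctan2(Y[1],Y[0])).round(2),s["wrist_force"].round(1),s["width"].round(3))
                                                                                                                                                                                     ^^^^^^^^^^^^^^^^
AttributeError: 'float' object has no attribute 'round'
```

View pics/w3.png

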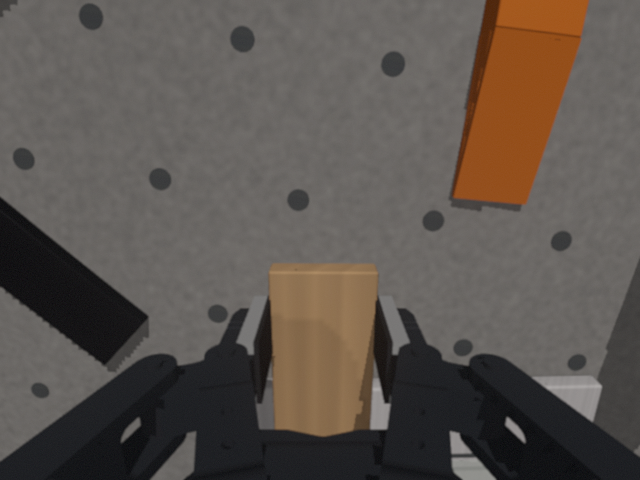

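The packer is held straight at (323,345), clear of everything.

Emit:
carry_out(series="0.0002 0 -0.03 0; 0 0 -0.022 0; 0.003 -0.02 0 0; 0.0047 -0.03 0 0; 0.0047 -0.03 0 0; 0 0 0 0; 0 0 0 0")

```text
time: 10.38
tool_pos: [0.5266, -0.0396, 0.0316]
tcp_rot: [-2.041, -2.387, 0.0]
wrist_force: [-1.1, 0.6, -0.7]
width: 0.448
grip_force: 45.8
```

```bash
sed -i 's/s\["width"\].round(3)/round(s["width"],3),s["torque"].round(2)/' pose.py; python3 pose.py
```

```text
10.375 [ 0.5266 -0.0396  0.0316] J -0.0739 -0.0007 yaw 8.94 [-1.1  0.6 -0.7] 0.448 [ 0.03  0.04 -0.02]
```

Free run. Lower onto the plate and push to the stop.

Emit:
carry_out(series="0.0031 -0.02 -0.003 0; 0.0016 -0.01 -0.002 0; 0.0008 -0.005 0 0; 0 0 0 0; 0 0 0 0")

```text
time: 11.0
tool_pos: [0.5323, -0.0753, 0.0266]
tcp_rot: [-2.042, -2.385, -0.0]
wrist_force: [-0.9, 3.5, -0.9]
width: 0.451
grip_force: 45.8
```

```bash
python3 pose.py
```

```text
11.0 [ 0.5323 -0.0753  0.0266] J -0.0377 -0.0006 yaw 8.87 [-0.9  3.5 -0.9] 0.451 [0.72 0.08 0.13]
```

Emit:
carry_out(series="0.0005 -0.003 0 0; 0.0003 -0.002 0 0; 0 0 0 0; 0 0 0 0")

```text
time: 11.5
tool_pos: [0.532, -0.0757, 0.0263]
tcp_rot: [-2.039, -2.38, -0.006]
wrist_force: [-1.2, 22.5, 3.4]
width: 0.453
grip_force: 46.2
```

```bash
python3 pose.py
```

```text
11.5 [ 0.532  -0.0757  0.0263] J -0.0374 -0.001 yaw 8.82 [-1.2 22.5  3.4] 0.453 [3.69 0.07 0.49]
```

Emit:
carry_out(series="-0.0006 0.004 0 0; 0 0 0 0; 0 0 0 0; 0 0 0.04 0; 0 0 0.05 0; 0 0.02 0.05 0; -0.002 0.04 0.03 0; 0 0 0 0; 0 0 0 0", jaw=0.5)

```text
time: 12.62
tool_pos: [0.5305, -0.0175, 0.1962]
tcp_rot: [-2.042, -2.387, 0.002]
wrist_force: [-0.3, -0.7, -1.4]
width: 0.752
grip_force: 0.0
```

```bash
python3 pose.py; python3 - <<'E'
from h import *
c=cam("wrist");cv2.imwrite("pics/w4.png",c[0]);np.savez("w4.npz",*c)
P=cloud(c);cv2.imwrite("z.png",np.clip(np.nan_to_num(P[...,2])*3000,0,255).astype(np.uint8))
x,y,a=.53882,-.11246,-1.41491
X=P[...,0]-x;Y=P[...,1]-y;jx=X*np.cos(a)+Y*np.sin(a);jy=-X*np.sin(a)+Y*np.cos(a)
def med(x0,x1,y0,y1,z0=-1,z1=1):
    m=(jx>x0)&(jx<x1)&(jy>y0)&(jy<y1)&(P[...,2]>z0)&(P[...,2]<z1);q=P[...,2][m];print(m.sum(),np.median(q).round(4) if len(q) else None)
med(-.055,-.005,-.015,.015);med(-.07,-.03,.035,.075);med(-.07,-.03,-.07,-.035);med(.005,.06,-.06,.06);med(-.05,-.005,.03,.07)
# packer rear edge
pk,og=masks(c[0]); pk&=((jx>-.1)&(jx<0)&(abs(jy)<.04)).astype(np.uint8)
print("packer jx",np.percentile(jx[pk>0],[1,50,99]),"jy",np.percentile(jy[pk>0],[1,99]))
E
```

```text
12.625 [ 0.5305 -0.0175  0.1962] J -0.0951 0.0066 yaw 8.91 [-0.3 -0.7 -1.4] 0.752 [ 0.05 -0.03 -0.02]
1968 0.0218
2097 0.0118
1830 0.0119
9468 0.059
2214 0.0118
packer jx [-0.06070577 -0.03200013 -0.00017527] jy [-0.03554353  0.03571887]
```

View pics/w4.png

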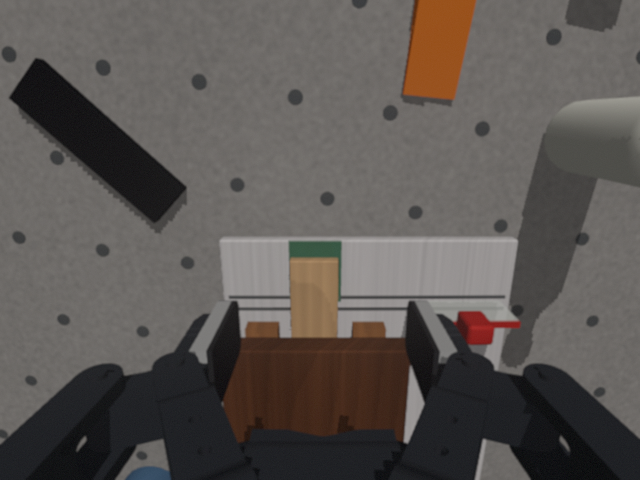

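The packer is home: its rear end is at jig x = -60 mm and its top at 22 mm. The board underside is at about 37 mm, so r ≈ 15 mm, which is under 20. One packer is enough, so next is the wedge.

Emit:
carry_out(series="0.015 0.05 0 -2; 0.02 0.055 0 -2; 0.02 0.055 0 -2.5; 0.0065 0.0465 -0.02 0; 0 0 0 0; 0 0 0 0")

```text
time: 13.42
tool_pos: [0.5917, 0.1883, 0.1749]
tcp_rot: [-2.174, -2.266, 0.005]
wrist_force: [0.0, 0.4, 0.5]
width: 0.752
grip_force: 0.0
```

```bash
python3 pose.py; python3 - <<'E'
from h import *
c=cam("wrist");cv2.imwrite("pics/w5.png",c[0]);np.savez("w5.npz",*c)
pk,og=masks(c[0]);P=cloud(c)
P[np.isnan(P)]=-1
m=(og>0)&(abs(P[...,0]-.594)<.06)&(abs(P[...,1]-.15)<.1)&(P[...,2]>.002)
q=P[m];print(m.sum(),np.percentile(q,[1,99],axis=0))
b=q[q[:,2]>.0185]; print("butt",np.percentile(b,[2,98],axis=0))
(cx,cy),wh,a=cv2.minAreaRect((b[:,:2]*1000).astype(np.float32));print(cx,cy,wh,a)
f=q[(q[:,2]<.018)]
# mid-line fit
for y0 in np.arange(.09,.21,.015):
    r=q[abs(q[:,1]-y0)<.003]
    if len(r)>20: print(round(y0,3),np.percentile(r[:,0],[3,97]).round(4),np.median(r[:,2]).round(4))
E
```

```text
13.425 [0.5917 0.1883 0.1749] J -0.2889 0.0989 yaw 2.38 [0.  0.4 0.5] 0.752 [ 0.01 -0.01 -0.03]
7178 [[0.57097989 0.08874419 0.00420569]
 [0.61260709 0.21175195 0.02120322]]
butt [[0.57108727 0.15978918 0.01862403]
 [0.60820861 0.21070023 0.02122273]]
590.1220092773438 180.8374481201172 (38.74856948852539, 61.88201141357422) 3.7492377758026123
0.09 [0.5776 0.614 ] 0.0047
0.105 [0.5773 0.6131] 0.0077
0.12 [0.5764 0.6122] 0.0106
0.135 [0.5746 0.6111] 0.0135
0.15 [0.5737 0.6101] 0.0166
0.165 [0.5728 0.6092] 0.0195
0.18 [0.5717 0.6081] 0.0198
0.195 [0.5707 0.6073] 0.0198
```

Emit:
carry_out(series="-0.0025 0.001 -0.03 1.4; 0 0 -0.05 0; 0 0 -0.045 0; 0 0 -0.022 0; 0 0 -0.01 0; 0 0 0 0; 0 0 0 0")

```text
time: 14.35
tool_pos: [0.5914, 0.1905, 0.0216]
tcp_rot: [2.146, 2.292, 0.004]
wrist_force: [0.5, 0.3, 0.5]
width: 0.75
grip_force: 0.0
```

Emit:
carry_out(series="-0.002 0 -0.004 0; 0 0 0 0; 0 0 0 0; 0 0 0 0; 0 0 0 0; 0 0 0 0", jaw=-1, grip_force=60)

```text
time: 15.1
tool_pos: [0.5887, 0.191, 0.0169]
tcp_rot: [2.146, 2.293, 0.002]
wrist_force: [-1.3, 0.2, 5.4]
width: 0.448
grip_force: 62.5
```

```bash
python3 pose.py
```

```text
15.1 [0.5887 0.191  0.0169] J -0.292 0.0964 yaw 3.81 [-1.3  0.2  5.4] 0.448 [ 0.03  0.05 -0.01]
```

Emit:
carry_out(series="0 0 0.03 0; 0 0 0.035 0; -0.016 -0.035 0 2; -0.02 -0.045 0 2; -0.02 -0.045 0 1.1; -0.0155 -0.04 0 0; 0 0 0 0; 0 0 0 0")

```text
time: 16.1
tool_pos: [0.5164, 0.0258, 0.0807]
tcp_rot: [-2.043, -2.386, -0.0]
wrist_force: [0.4, 0.5, 0.1]
width: 0.452
grip_force: 61.7
```

```bash
python3 pose.py
```

```text
16.1 [0.5164 0.0258 0.0807] J -0.1401 -0.0007 yaw 8.85 [0.4 0.5 0.1] 0.452 [ 0.04 -0.05  0.04]
```

Emit:
carry_out(series="0 0 -0.03 0; 0 0 -0.0085 0; 0.0031 -0.02 0 0; 0.0031 -0.02 0 0; 0.0031 -0.0193 0 0; 0 0 0 0; 0 0 0 0")

```text
time: 16.98
tool_pos: [0.5258, -0.0334, 0.0424]
tcp_rot: [-2.043, -2.386, -0.0]
wrist_force: [0.2, 0.7, -1.4]
width: 0.453
grip_force: 61.7
```

```bash
python3 pose.py
```

```text
16.975 [ 0.5258 -0.0334  0.0424] J -0.0801 -0.0006 yaw 8.88 [ 0.2  0.7 -1.4] 0.453 [0.06 0.05 0.03]
```

Next, lower onto the packer and go in another 24 mm.

Emit:
carry_out(series="0.0016 -0.01 -0.002 0; 0.0011 -0.007 -0.0015 0; 0.001 -0.0065 0 0; 0 0 0 0; 0 0 0 0")

```text
time: 17.6
tool_pos: [0.5295, -0.0575, 0.0389]
tcp_rot: [2.043, 2.387, -0.0]
wrist_force: [0.6, -0.4, 0.5]
width: 0.453
grip_force: 61.7
```

```bash
python3 pose.py
```

```text
17.6 [ 0.5295 -0.0575  0.0389] J -0.0558 -0.0006 yaw 8.88 [ 0.6 -0.4  0.5] 0.453 [-0.11 -0.02 -0.02]
```

Emit:
carry_out(series="0.0008 -0.005 0 0; 0.0005 -0.003 0 0; 0 0 0 0; 0 0 0 0")

```text
time: 18.1
tool_pos: [0.5308, -0.0649, 0.0389]
tcp_rot: [-2.042, -2.387, -0.001]
wrist_force: [-0.9, 3.7, 1.6]
width: 0.454
grip_force: 62.0
```

```bash
python3 pose.py
```

```text
18.1 [ 0.5308 -0.0649  0.0389] J -0.0483 -0.0006 yaw 8.89 [-0.9  3.7  1.6] 0.454 [ 0.56 -0.05 -0.01]
```

Contact is at the predicted depth. Now push to bind.

Emit:
carry_out(series="0.0003 -0.002 0 0; 0 0 0 0; 0 0 0 0")

```text
time: 18.48
tool_pos: [0.5308, -0.0653, 0.0389]
tcp_rot: [-2.042, -2.384, -0.003]
wrist_force: [-1.5, 9.5, 3.4]
width: 0.451
grip_force: 62.2
```

```bash
python3 pose.py
```

```text
18.475 [ 0.5308 -0.0653  0.0389] J -0.0479 -0.0006 yaw 8.85 [-1.5  9.5  3.4] 0.451 [ 1.63 -0.07 -0.05]
```

Emit:
carry_out(series="0.0003 -0.0017 0 0; 0 0 0 0; 0 0 0 0; 0 0 0 0; 0 0 0 0")

```text
time: 19.1
tool_pos: [0.5309, -0.0655, 0.0389]
tcp_rot: [-2.041, -2.382, -0.005]
wrist_force: [-1.2, 15.4, 5.1]
width: 0.449
grip_force: 62.4
```

```bash
python3 pose.py; python3 - <<'E'
from h import *
c=cam("scene");cv2.imwrite("pics/s3.png",cv2.resize(c[0][220:400,200:440],None,fx=3,fy=3))
E
```

```text
19.1 [ 0.5309 -0.0655  0.0389] J -0.0476 -0.0006 yaw 8.82 [-1.2 15.4  5.1] 0.449 [2.4  0.01 0.01]
```

View pics/s3.png

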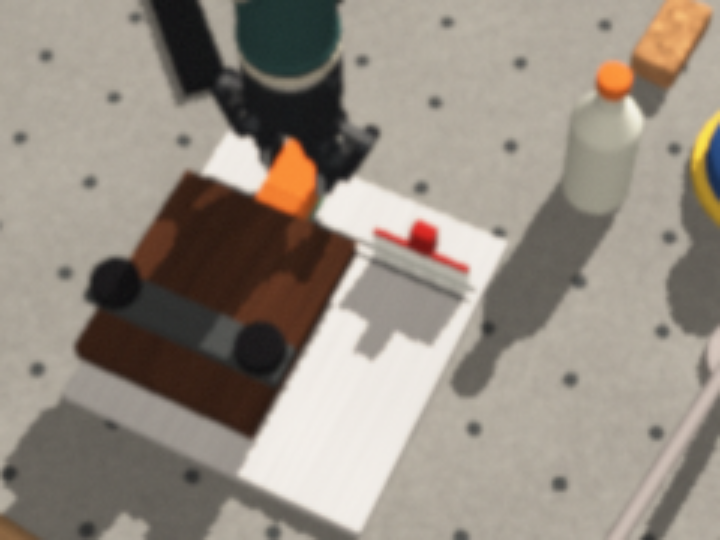

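The wedge is in at (290,180) in this crop, the shutter is at the far side at (425,245), and the push is 15 N. One last check, from saved data, that the shutter is fully open.

```bash
python3 - <<'E'
from h import *
x,y,a=.53882,-.11246,-1.41491
def jy(w): d=w[:,:2]-[x,y]; return d@[-np.sin(a),np.cos(a)]
for n,z in(("w4",.076),("top2",.076)):
    c=load(n);H,S,V=cv2.split(cv2.cvtColor(c[0],cv2.COLOR_BGR2HSV));m=((H<5)|(H>175))&(S>170)&(V>90)
    m=cv2.morphologyEx(m.astype(np.uint8),cv2.MORPH_OPEN,np.ones((5,5)))
    k,_,st,ce=cv2.connectedComponentsWithStats(m)
    for i in range(1,k): print(n,st[i],jy(onz([ce[i]],z,c)))
E
python3 pose.py
```

```text
w4 [461 312  33  32 773] [0.11623739]
w4 [513 323   5   5  25] [0.14305602]
top2 [106 131  35  36 973] [0.32180801]
top2 [350 184   6   7  40] [0.11813737]
19.15 [ 0.5308 -0.0655  0.0389] J -0.0476 -0.0006 yaw 8.82 [-2.  15.9  4.5] 0.456 [ 2.44 -0.05 -0.02]
```

```bash
python3 -c "
from workcell import bot
print(bot.finish_job())"
```

```text
the job is handed in; nothing more can be done
None
```

I handed the job in at about 19 s with the wedge still gripped and pushed in at about 15 N: the shutter is open to its end stop, and one packer is home against the stop, leaving about 15 mm. The wedge bound at the depth predicted for that space; the two spare packers stay on the bench, and no verdict came back.

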